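# Bring up the bench supply with its locking toggle

## Task

Start up the bench supply with its big locking toggle: pull the handle out of its lock, swing it from the off notch on the right to the standby notch in the middle, let it drop fully home there and let go of it for at least a second; then pull it out again and swing it to the on notch on the left, fully home, and let go. The supply only stands on its feet, so do not drag or lift it, and leave its small output switch and everything else on the bench as it is.

Things in the scene. Friction and masses are not known exactly. Their poses are not given: they have to be found in the camera images.
- supply: Grey console 220 deep (x) x 300 wide (y) x 113 high, loose on four rubber feet, about 4 to 5.2 kg. Origin: centre of its underside, z up, +y its left; its low front (50 high) faces -x, to the robot. From that front's top edge (x = -110, z = 50) a black panel 150 long slopes up and back at 25 degrees; behind it the top is flat, z = 113. Pulls over 20 N can shift it.
- pivot (a point): Point on the panel surface, mid panel, about which the locking toggle swings: (-42.0, 0, 81.7) mm in the supply's frame; axes as the supply. There the panel's outward normal is (-0.423, 0, 0.906), up-slope (0.906, 0, 0.423). A nut 6 high, 26 wide surrounds the stem. Fixed things on the panel at its right, beyond 80 mm: window, knob 14 high, two terminals 16 high.
- bat_grip (a point): Grip point on the locking toggle's handle: a plain steel sleeve, diameter 16, 40 long, on a 10 mm stem. The point is on its axis, 44 mm from the pivot when home; the sleeve spans from 24 mm nearer the panel to 16 mm farther out. Axes: z outward along the handle, x up-slope (the axis about which it swings), y to the left. Friction on it is moderate: grip it firmly (40 N).
- toggle (a joint): Swing of the locking toggle about the pivot, rad: 0 square to the panel (standby), negative leaning to the supply's right, positive to its left. Rests in notches: off -0.50 to -0.375, standby -0.075 to 0.075, on 0.375 to 0.50 (ends at -0.50, 0.50). Lock teeth at -0.225 and 0.225 stop it unless the handle is pulled out. Friction about 1 N at the grip.
- bat (a joint): How far the handle is pulled out along its own axis, m: 0 home, 0.011 at the hard end stop; clear of the lock from 0.0095. A spring pulls it home: 4 N at 0, 9 N at 0.011. Let go over a notch, it snaps home; let go over a tooth, it slips off to one side.
- output_switch (a joint): Ordinary small toggle switch, 28 mm high, stem 6 mm, on the panel 105 mm to the left of the pivot; value in rad, negative leaning down-slope (as it starts), positive up-slope; to be left alone.
- bit_tin: Aluminium bowl, diameter 60, 28 high, on the flat top of the supply at the left; origin under its centre; to be left alone.
- screwdriver: Screwdriver 190 long, 26 thick, with red handle, lying in front of the supply; origin under its middle, x towards its tip; to be left alone.
- bottle_a: Water bottle with blue cap, diameter 64, 205 high, behind or beside the supply; origin under its centre; to be left alone.
- bottle_b: A second bottle like bottle_a.
- screw_tray: Black divided tray 150 x 110 x 30 at the right of the bench; origin under its centre; to be left alone.
- multimeter: Yellow and black meter 150 x 75 x 43 lying at the right of the bench; origin under its centre; to be left alone.

How it is judged:
By the outcome, as a careful person would: the job done as asked, in the order asked, and still so for the second after the job is handed in, with the robot touching nothing.
It also fails if it takes over 46 s, if anything falls off the work surface, if the arm or the gripper's body presses on something with over 40 N, if the wrist force passes 120 N, or if a joint passes its speed limit or range.

## Robot

A 6-joint arm with a two-finger parallel gripper is mounted at the origin on the work surface. World frame = base frame: x ahead of the robot, y to its left, z up, the work surface at z = 0. Lengths are in m, angles in rad, forces in N, time in s.
With the tool pointing down it reaches from about 0.2 to 0.875 m from the base axis. Payload 3.4 kg.
Tool frame: the origin (TCP) lies on the centre line of the jaws, within the pads' length; the fingertips stand env.tips_ahead ahead of it and the grasp point (between the pads) lies 3 mm ahead of it (env.tips_ahead is the distance from the TCP to the fingertips, in m); z points along the fingers, y is the line along which they close (so a half turn about z gives the same grasp; the last joint's range is limited). The gripper opens to 94 mm and grips with 3 to 60 N. Pads are 16 mm wide; open, the fingers measure 119 mm over their backs; the gripper's body (75 mm by 177 mm) begins 78 mm behind the grasp point.
Start: joints at [1.167, 0.276, 1.505, -0, 1.361, -0.121], TCP at [0.16, 0.552, 0.199] pointing down, gripper open.
Joint ranges: [-2.89, 2.89], [-0.75, 2.08], [0.22, 2.7], [-1.18, 4.32], [0.11, 2.71], [-2.7, 2.7]. Speed limits (rad/s): [2.57, 2.57, 3.14, 3.14, 3.14, 3.14].

## Interface

Orientations are given as a unit quaternion [w, x, y, z].
In Python, from rig import env, jaws, ik, cams gives the robot as it stands. Calls block until the motion is done:
- env.goto(position, orientation): joint-space move of the TCP to a pose.
- env.movel(position, rot=None, velocity=0.15): straight line of the TCP; rot=None keeps the orientation; velocity is the mean speed in m/s.
- env.goto_joints(angles): joint-space move.
- jaws.gripper_open() and jaws.gripper_close(): open the fingers fully, or close them until they stop; the grip force is fixed at half the most.
- env.pause(seconds).
- ik(position, orientation): joint angles nearest the present ones, or None.
- env.observe(): the state.
- cams.capture(name): name is "scene" or "top" or "wrist"; returns the picture (400x640x3 uint8, blue, green, red); there is no depth.
- cams.camera_info(name): a dict with "intrinsics" (3x3 intrinsics, pixels), "view" (4x4, takes a point from world to camera coordinates). Camera axes: x right, y down, z forward; pixel columns grow to the right and rows downward; lengths in m; the calibration is good to about 2 mm. A picture is of the moment at which its call begins: read the wrist's pose just before it. camera_info takes no time and is no camera call; for the wrist camera it gives the pose at the moment of the call.
A pose or a line that the arm cannot do raises env.MotionError and nothing moves.
- env.finish_job(): hands the job in; it is judged then, once.
The state is a dict: "time": time; "joints": joint angles; "qd": joint speeds; "joint_efforts": joint torques, N m; "tool_pos": TCP position; "tool_rot": TCP orientation; "contact_force": force on the tool from outside, world axes, zero at the start; "torque": the same for the moment, N m; "gripper_width": finger opening in m; "gripper_force": force on a finger pad.
Only numpy, scipy, OpenCV 4.12 (cv2) and the standard library are available. Lean on these libraries where they do the work, as an engineer would, in place of code of your own. Each camera call takes 0.05 s, during which the arm holds its last target. There are 200 camera calls.

## Working session

There is one attempt and no reset: what is moved stays moved. The work goes in short steps, each a Python script; the robot and the scene stay as the last script left them, time stands still between calls to the robot, and variables do not carry over. Pictures are saved under pics/ and viewed, at most 10 in all, crops included, and the job is handed in when it is done.

```bash
ls; mkdir -p pics
python3 - <<'E'
from rig import env,jaws,ik,cams
import cv2,numpy as np
np.set_printoptions(precision=4,suppress=True)
for n in ("scene","top"):
    cv2.imwrite(f"pics/{n}0.png",cams.capture(n)); i=cams.camera_info(n); print(n,np.array(i["intrinsics"]),np.array(i["view"]))
print(env.observe(),env.tips_ahead)
E
```

```text
pics
scene [[480.9845   0.     322.6868]
 [  0.     480.9845 199.8444]
 [  0.       0.       1.    ]] [[ 0.8344  0.5511  0.0095 -0.4124]
 [ 0.4449 -0.6633 -0.6018 -0.2816]
 [-0.3253  0.5063 -0.7986  1.4871]
 [ 0.      0.      0.      1.    ]]
top [[439.6553   0.     320.3069]
 [  0.     439.6553 196.7668]
 [  0.       0.       1.    ]] [[ 0.0268 -0.9996  0.0071 -0.1373]
 [-0.981  -0.0277 -0.1922  0.6181]
 [ 0.1923 -0.0018 -0.9813  1.2659]
 [ 0.      0.      0.      1.    ]]
{'time': 0.1, 'joints': array([ 1.167 ,  0.2765,  1.506 ,  0.    ,  1.3607, -0.121 ]), 'qd': array([-0.0012, -0.0015, -0.0021,  0.0005, -0.    ,  0.    ]), 'joint_efforts': array([  0.0012, -40.5457, -23.7779,   0.0703,   0.0301,  -0.0001]), 'tool_pos': array([0.1603, 0.5517, 0.1987]), 'tool_rot': array([-0.0002,  0.1409,  0.99  , -0.0008]), 'contact_force': array([ 0.4057, -0.3802, -0.1009]), 'torque': array([ 0.0601, -0.0116,  0.0412]), 'gripper_force': 0.0, 'gripper_width': 0.09363028466549476} 0.022
```

View pics/scene0.png

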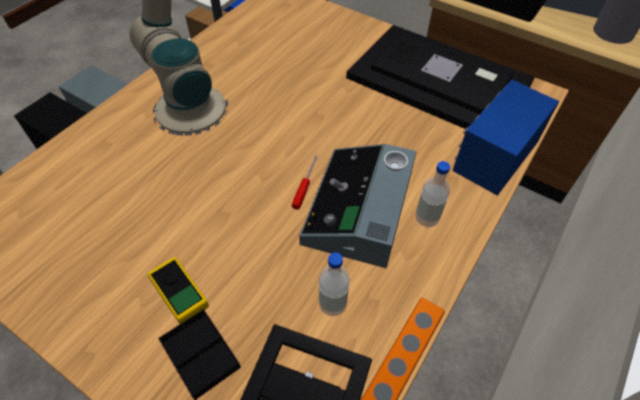

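View pics/top0.png

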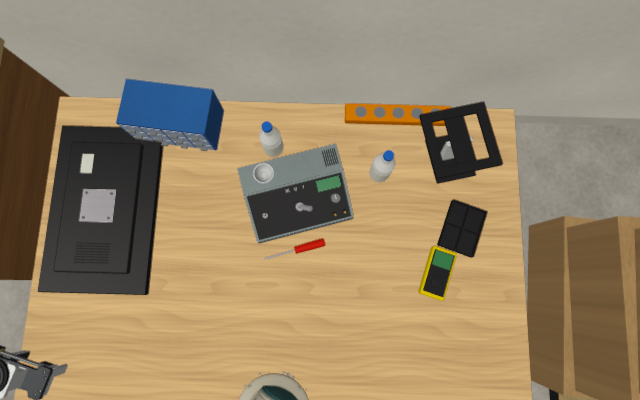

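The top view shows the supply at about (295,193), turned, with its toggle near (300,207) leaning to its right and the screwdriver in front at (295,249). I'll enlarge both views.

Run:
```python
import cv2
a=cv2.imread("pics/top0.png")[135:255,225:365]; cv2.imwrite("pics/topc.png",cv2.resize(a,None,fx=5,fy=5,interpolation=cv2.INTER_CUBIC))
a=cv2.imread("pics/scene0.png")[135:270,285:425]; cv2.imwrite("pics/scenec.png",cv2.resize(a,None,fx=4.4,fy=4.4,interpolation=cv2.INTER_CUBIC))
```

```text
(no output)
```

View pics/topc.png

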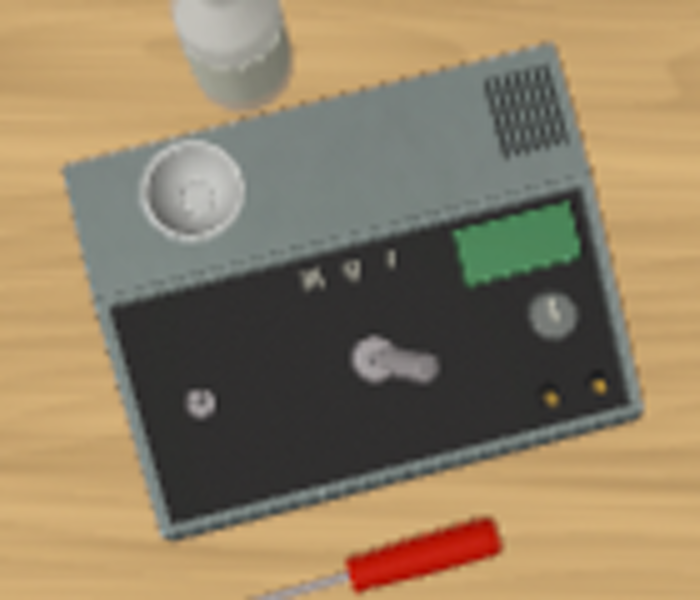

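View pics/scenec.png

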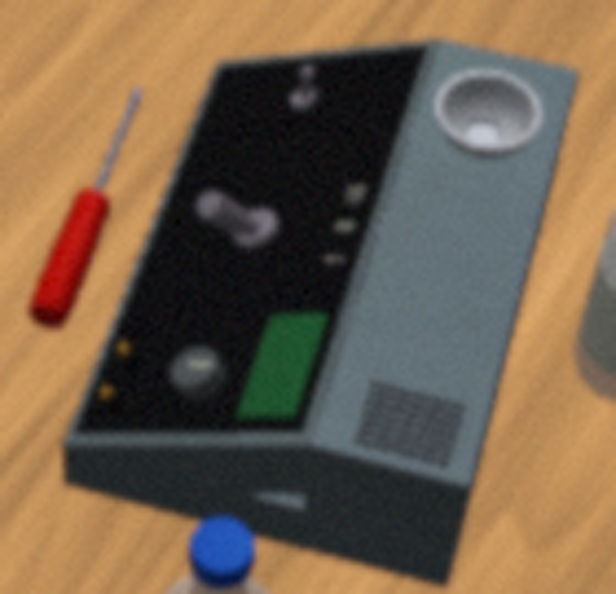

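```bash
cat > h.py <<'E'
import numpy as np
from scipy.optimize import least_squares
from scipy.spatial.transform import Rotation as R
from rig import env,jaws,ik,cams
np.set_printoptions(precision=4,suppress=True)
def proj(n,p):
    i=cams.camera_info(n); V=np.array(i["view"]);K=np.array(i["intrinsics"])
    q=np.atleast_2d(p)@V[:3,:3].T+V[:3,3]; q=q@K.T; return q[:,:2]/q[:,2:]
xr=-110+150*np.cos(np.radians(25))
BL,BR,RL,RR,FL,FR,FRb,BRb=[110,150,113.4],[110,-150,113.4],[xr,150,113.4],[xr,-150,113.4],[-110,150,50],[-110,-150,50],[-110,-150,0],[110,-150,0]
N=np.array([-.4226,0,.9063]);U=np.array([.9063,0,.4226]);P=np.array([-.042,0,.0817])
obs={"top":((225,135),5,[(BL,64,168),(BR,556,44),(RL,97,303),(RR,585,183),(FR,640,405),(FL,163,528)]),
"scene":((285,135),4.4,[(BL,577,72),(RL,432,42),(FL,219,65),(RR,308,440),(BR,467,487),(FR,72,437),(FRb,68,482),(BRb,447,582)])}
def hdir(q): return N*np.cos(q)+np.array([0,1,0])*np.sin(q)
tip={"top":(427,368),"scene":(210,203)}
def world(v,p): return R.from_euler('z',v[3]).apply(p)+v[:3]
def res(v):
    r=[]
    for n,(o,s,L) in obs.items():
        px=np.array([l[1:] for l in L])
        r.append(proj(n,world(v,np.array([l[0] for l in L])/1000))-((px+.5)/s-.5+o))
    for n in tip:
        o,s=obs[n][:2]
        r.append(proj(n,world(v,P+.060*hdir(v[4])))-((np.array(tip[n])+.5)/s-.5+o))
    return np.vstack(r)
if __name__=="__main__":
    f=least_squares(lambda v:res(v).ravel(),[.58,.05,0,.25,-.45],loss="soft_l1")
    print(f.x); print(res(f.x))
    print("pivot",world(f.x,P))
    for n in ("top","scene"):
        print(n,"pivot px in crop",(proj(n,world(f.x,P))-obs[n][0]+.5)*obs[n][1]-.5)
E
python3 h.py
```

```text
[ 0.63   -0.0438 -0.0013  0.2857 -0.4668]
[[-2.0053 -1.1574]
 [-1.6676 -1.2234]
 [-2.2069 -0.9792]
 [ 0.031  -2.4966]
 [-0.1878  0.655 ]
 [-1.6537  1.4568]
 [-0.0939 -0.6683]
 [ 0.9533 -1.0305]
 [-1.3735 -1.1008]
 [-0.305   1.2464]
 [ 0.2623  0.1523]
 [-3.147   1.9361]
 [-1.5978  2.6338]
 [-0.9954  3.3875]
 [-1.3008 -0.4903]
 [-1.0402  0.4133]]
pivot [ 0.5897 -0.0557  0.0804]
top pivot px in crop [[368.242  354.2893]]
scene pivot px in crop [[255.0444 233.0573]]
```

Run:
```python
from h import *
r=lambda v,s:res(np.r_[v[:2],v[4] if len(v)>4 else 0,v[2:4]])[s]
top=list(range(6))+[14]; sc=list(range(6,14))+[15]
for s in (top,sc,top+sc):
    f=least_squares(lambda v:r(v,s).ravel(),[.6,-.04,.28,-.45]); print(f.x); print(np.hstack([r(f.x,s)]).T)
    v=np.r_[f.x[:2],0,f.x[2:]];print("pivot",world(v,P),[(proj(n,world(v,P))-obs[n][0]+.5)*obs[n][1]-.5 for n in ("top","scene")])
print([ -np.array(cams.camera_info(n)["view"])[:3,:3].T@np.array(cams.camera_info(n)["view"])[:3,3] for n in ("top","scene")])
```

```text
[ 0.6281 -0.0477  0.2818 -0.4731]
[[-0.706  -0.167  -0.997   1.4499  1.0329 -0.6391  0.0624]
 [-0.8259 -0.5523 -0.583  -1.7543  1.4837  1.9427  0.1526]]
pivot [ 0.5877 -0.0594  0.0817] [array([[374.2998, 357.37  ]]), array([[248.7317, 234.3713]])]
[ 0.6305 -0.0409  0.2836 -0.4938]
[[ 0.8099  1.8644 -0.4759  0.4815  1.0316 -2.3567 -0.8342 -0.2854 -0.2204]
 [-1.5321 -1.9317 -2.0263  0.1115 -0.9343  0.7764  1.5086  2.3817 -0.0157]]
pivot [ 0.5902 -0.0526  0.0817] [array([[363.0375, 352.8788]]), array([[258.7745, 228.5727]])]
[ 0.6299 -0.0437  0.2846 -0.4862]
[[-2.1046 -1.6411 -2.3337  0.0338 -0.2242 -1.8148 -1.044   0.0429  1.0702
  -1.2849 -0.3444  0.2451 -3.2083 -1.6566 -1.0162 -1.0643]
 [-1.3133 -1.2936 -1.1021 -2.5327  0.68    1.3961 -0.6632 -1.0073 -1.3972
  -1.4828  0.8667 -0.1885  1.5285  2.2475  3.0945  0.4654]]
pivot [ 0.5896 -0.0555  0.0817] [array([[367.8368, 354.052 ]]), array([[255.1773, 231.3637]])]
[array([ 0.3666, -0.1178,  1.362 ]), array([ 0.9531, -0.7125,  1.0221])]
```

```bash
cat >> h.py <<'E'
V0=np.array([.6295,-.0445,0,.2846,-.48])
def pose(v,q,d,s=1):
    "TCP d from pivot along handle direction at angle q; v=[x,y,z,yaw,..]"
    Rz=R.from_euler('z',v[3]); z=-Rz.apply(hdir(q)); y=s*Rz.apply(U)
    M=np.c_[np.cross(y,z),y,z]; Q=R.from_matrix(M).as_quat(scalar_first=True)
    return world(v,P)-z*d,Q
E
python3 - <<'E'
from h import *
import cv2
for s in (1,-1):
    for q in (-.48,0,.48):
        for d in (.047,.22): 
            p,Q=pose(V0,q,d,s); print(s,q,d,p,ik(p,Q))
s=min((1,-1),key=lambda s:9 if (j:=ik(*pose(V0,-.48,.22,s))) is None else abs(j[5]))
print(s); env.goto(*pose(V0,-.48,.22,s))
i=cams.camera_info("wrist"); np.savez("w1",K=i["intrinsics"],V=i["view"])
cv2.imwrite("pics/w1.png",cams.capture("wrist")); o=env.observe(); print(o["time"],o["tool_pos"],pose(V0,-.48,.22,s)[0])
E
```

```text
1 -0.48 0.047 [ 0.5784 -0.0821  0.1195] [-0.6728  0.4013  1.7405  0.643   1.2679 -1.3483]
1 -0.48 0.22 [ 0.5386 -0.177   0.2586] [-0.8391  0.3185  1.4895  0.5687  1.6291 -1.2849]
1 0 0.047 [ 0.5701 -0.0619  0.1243] [-0.4246  0.15    1.9841  0.4332  0.715  -0.997 ]
1 0 0.22 [ 0.5    -0.0824  0.2811] [-0.5568 -0.0803  1.8049  0.354   1.1405 -0.9453]
1 0.48 0.047 [ 0.5662 -0.0404  0.1195] [ 0.0644  0.1562  2.1261 -0.8813  0.4983  0.6024]
1 0.48 0.22 [0.4815 0.0181 0.2586] [ 0.2713 -0.1032  1.984  -0.613   0.9172  0.3906]
-1 -0.48 0.047 [ 0.5784 -0.0821  0.1195] [-0.6728  0.4013  1.7405  0.643   1.2679  1.7933]
-1 -0.48 0.22 [ 0.5386 -0.177   0.2586] [-0.8391  0.3185  1.4895  0.5687  1.6291  1.8567]
-1 0 0.047 [ 0.5701 -0.0619  0.1243] [-0.4246  0.15    1.9841  0.4332  0.715   2.1446]
-1 0 0.22 [ 0.5    -0.0824  0.2811] [-0.5568 -0.0803  1.8049  0.354   1.1405  2.1962]
-1 0.48 0.047 [ 0.5662 -0.0404  0.1195] [ 0.0644  0.1562  2.1261 -0.8813  0.4983 -2.5392]
-1 0.48 0.22 [0.4815 0.0181 0.2586] None
1
3.075 [ 0.5388 -0.1761  0.2586] [ 0.5386 -0.177   0.2586]
```

View pics/w1.png

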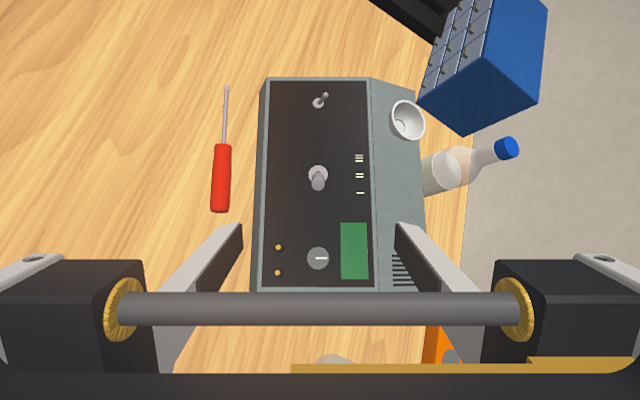

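The wrist view shows the handle tip at about (318,180), the nut at (318,172), and the supply's corners. I'll enlarge it to refine the fit.

Run:
```python
import cv2
a=cv2.imread("pics/w1.png")[70:220,250:435]; cv2.imwrite("pics/w1c.png",cv2.resize(a,None,fx=4,fy=4,interpolation=cv2.INTER_CUBIC))
```

```text
(no output)
```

View pics/w1c.png

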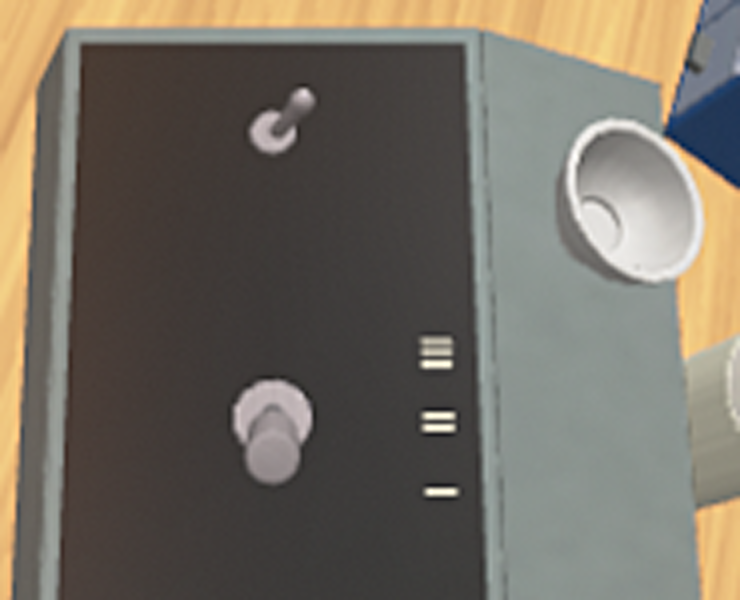

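```bash
cat >> h.py <<'E'
def projw(f,p):
    d=np.load(f); q=np.atleast_2d(p)@d["V"][:3,:3].T+d["V"][:3,3]; q=q@d["K"].T; return q[:,:2]/q[:,2:]
E
python3 - <<'E'
from h import *
mm=lambda L:np.array(L)/1000
px=np.array([(68,30),(482,32),(660,84),(273,420),(272,132),(272,457)]); px=(px+.5)/4-.5+[250,70]
def rw(v):
    p=np.array([mm(FL),mm(RL),mm(BL),P+.006*N,P+.105*np.array([0,1,0])+.003*N,P+.06*hdir(v[4])])
    return projw("w1.npz",world(v,p))-px
e=lambda v:np.r_[v[:2],0,v[2:]]
print(rw(V0).T)
f=least_squares(lambda v:rw(e(v)).ravel(),[.63,-.044,.2846,-.48]);print(f.x);print(rw(e(f.x)).T,world(e(f.x),P))
f=least_squares(lambda v:rw(v).ravel(),V0);print(f.x);print(rw(f.x).T,world(f.x,P))
# joint fit
f=least_squares(lambda v:np.r_[2*rw(e(v)).ravel(),res(e(v)).ravel()],[.63,-.044,.2846,-.48]);print(f.x);print(rw(e(f.x)).T,world(e(f.x),P))
# triangulate nut top from 3 cams
o={"top":(373,358),"scene":(258,225)}
def rn(p):
    r=[2*(projw("w1.npz",p)[0]-px[3])]
    for n in o: r.append(proj(n,p)[0]-((np.array(o[n])+.5)/obs[n][1]-.5+obs[n][0]))
    return np.concatenate(r)
f=least_squares(rn,[.59,-.055,.087]);print("nut top",f.x,f.fun)
E
```

```text
[[-0.545  -0.3431  0.3269  0.0139  0.3053  0.2143]
 [-2.3883 -2.8607 -1.795  -2.1903 -0.9571 -1.0559]]
[ 0.6302 -0.0476  0.2821 -0.4514]
[[-0.494  -0.1425  0.5871 -0.1094  0.3582  0.0209]
 [-0.5724 -0.8393  0.2202  0.0372  1.0416  0.    ]] [ 0.5899 -0.0593  0.0817]
[ 0.6308 -0.0462 -0.0019  0.2821 -0.461 ]
[[-0.1756 -0.38    0.1419 -0.0673  0.3991  0.0683]
 [-0.3894 -0.6543  0.324  -0.3386  1.082   0.0001]] [ 0.5905 -0.0579  0.0798]
[ 0.6304 -0.0468  0.2843 -0.4582]
[[-0.4235 -0.1138  0.585   0.1752  0.4768  0.3933]
 [-0.8469 -1.2941 -0.3129 -0.3722  0.6717 -0.0841]] [ 0.5901 -0.0586  0.0817]
nut top [ 0.5886 -0.0583  0.0844] [ 0.2461 -0.3976 -0.1254 -0.5966 -1.5284  1.3329]
```

```bash
sed -i 's/^V0=.*/V0=np.array([.6303,-.0472,0,.283,-.455])/' h.py
python3 - <<'E'
from h import *
import cv2
env.movel(*pose(V0,-.455,.11),velocity=.15); env.movel(*pose(V0,-.455,.047),velocity=.08)
o=env.observe(); print(o["time"],o["tool_pos"],pose(V0,-.455,.047)[0],o["contact_force"])
i=cams.camera_info("wrist"); np.savez("w2",K=i["intrinsics"],V=i["view"])
cv2.imwrite("pics/w2.png",cams.capture("wrist"))
print(projw("w2.npz",[world(V0,P+r*hdir(-.455)) for r in (.02,.044,.06)]))
E
```

```text
4.8833 [ 0.5789 -0.084   0.1202] [ 0.5786 -0.0837  0.12  ] [ 0.2164 -0.51   -0.487 ]
[[317.7973 217.9035]
 [317.7757 229.3854]
 [317.7583 238.6443]]
```

View pics/w2.png

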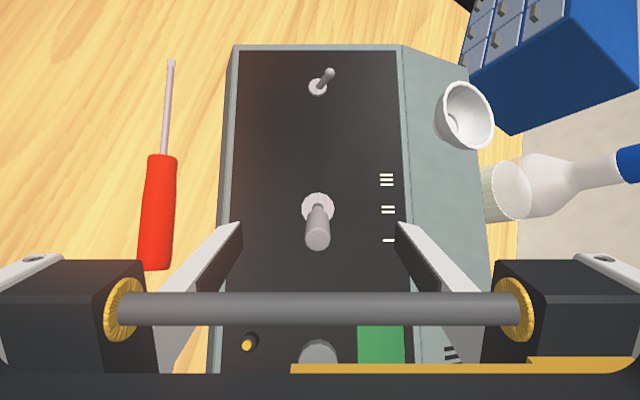

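The handle tip is at about (317.5,239), with 238.6 predicted, and it sits midway between the fingertips at 242 and 395. I'll close and pull it out.

```bash
cat >> h.py <<'E'
def log(t,q):
    o=env.observe(); h=R.from_euler('z',V0[3]).apply(hdir(q)); u=R.from_euler('z',V0[3]).apply(U); f=o["contact_force"]
    print(t,"t%.2f"%o["time"],"d %.4f"%((o["tool_pos"]-world(V0,P))@h),"F axial %.1f up %.1f swing %.1f"%(f@h,f@u,f@np.cross(h,u)),"w %.4f g %.1f"%(o["gripper_width"],o["gripper_force"]),flush=True)
    return f@h
E
python3 - <<'E'
from h import *
q=-.455
log("pre",q); jaws.gripper_close(); log("closed",q)
for d in (.003,.006,.009,.0100,.0105):
    env.movel(*pose(V0,q,.047+d),velocity=.02); 
    if log("pull %.4f"%d,q)<-17: break
E
```

```text
pre t4.93 d 0.0475 F axial 0.4 up -0.2 swing 0.8 w 0.0940 g 0.0
closed t6.14 d 0.0470 F axial 0.9 up 0.2 swing 0.0 w 0.0144 g 30.0
pull 0.0030 t6.44 d 0.0495 F axial -4.8 up 0.3 swing -1.5 w 0.0145 g 30.0
pull 0.0060 t6.74 d 0.0528 F axial -6.8 up -0.8 swing -0.4 w 0.0146 g 30.0
pull 0.0090 t7.04 d 0.0559 F axial -8.6 up 0.4 swing -1.1 w 0.0146 g 30.0
pull 0.0100 t7.29 d 0.0569 F axial -8.9 up -1.0 swing 0.1 w 0.0147 g 30.0
pull 0.0105 t7.54 d 0.0574 F axial -8.4 up -0.9 swing 1.0 w 0.0140 g 30.0
```

Run:
```python
from h import *
q=-.455
D=.047+.011
env.movel(*pose(V0,q,D),velocity=.02); log("pull",q)
env.movel(*pose(V0,q,D+.0006),velocity=.02); log("pull",q)
D+=.0002
for q in (-.39,-.32,-.25,-.18,-.1,0):
    env.movel(*pose(V0,q,D),velocity=.03); log("q %.2f"%q,q)
    if abs(env.observe()["contact_force"]).max()>18: break
```

```text
pull t7.79 d 0.0580 F axial -9.5 up -1.3 swing -0.7 w 0.0142 g 30.0
pull t8.04 d 0.0582 F axial -11.5 up -0.5 swing -0.2 w 0.0142 g 30.0
q -0.39 t8.32 d 0.0582 F axial -9.3 up -0.0 swing 0.4 w 0.0147 g 30.0
q -0.32 t8.60 d 0.0583 F axial -8.8 up -1.1 swing 0.1 w 0.0150 g 30.0
q -0.25 t8.88 d 0.0583 F axial -9.1 up -1.1 swing 1.1 w 0.0143 g 30.0
q -0.18 t9.17 d 0.0582 F axial -9.2 up -1.7 swing 1.1 w 0.0148 g 30.0
q -0.10 t9.47 d 0.0581 F axial -10.2 up -1.4 swing 0.8 w 0.0147 g 30.0
q 0.00 t9.82 d 0.0580 F axial -9.4 up -1.1 swing 1.1 w 0.0142 g 30.0
```

Run:
```python
from h import *
import cv2
q=0
for d in (.006,.002,0,-.0005):
    env.movel(*pose(V0,q,.047+d),velocity=.02); log("in %.4f"%d,q)
jaws.gripper_open(); log("open",q)
i=cams.camera_info("wrist"); np.savez("w3",K=i["intrinsics"],V=i["view"])
cv2.imwrite("pics/w3.png",cams.capture("wrist"))
print(projw("w3.npz",[world(V0,P+r*hdir(a)) for a in(-.07,0,.07) for r in (.06,.071)]), projw("w3.npz",[world(V0,P+.006*N)]))
```

```text
in 0.0060 t10.22 d 0.0529 F axial -6.3 up -2.6 swing -0.5 w 0.0149 g 30.0
in 0.0020 t10.57 d 0.0491 F axial -4.6 up -2.7 swing -0.7 w 0.0141 g 30.0
in 0.0000 t10.82 d 0.0474 F axial -0.5 up -4.0 swing -0.6 w 0.0148 g 30.0
in -0.0005 t11.07 d 0.0473 F axial 4.3 up -4.5 swing -0.6 w 0.0145 g 30.0
open t12.35 d 0.0465 F axial 0.1 up 0.3 swing 0.6 w 0.0940 g 0.0
[[318.3817 245.4938]
 [318.393  254.4527]
 [318.3766 239.0479]
 [318.3867 246.4264]
 [318.3711 232.3439]
 [318.3799 238.0392]] [[318.3401 212.4841]]
```

View pics/w3.png

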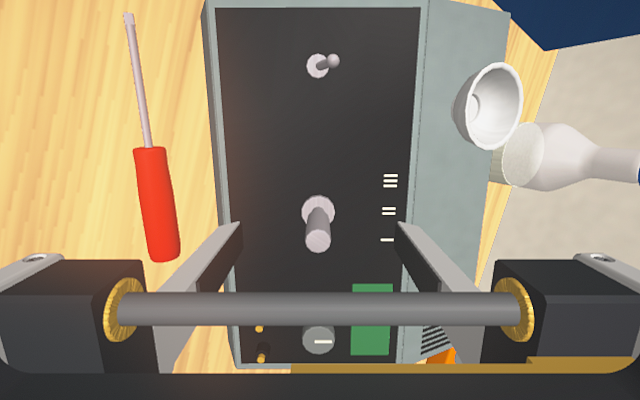

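The tip is at (318,240), which matches home at standby. I'll wait, then do the second half.

Run:
```python
from h import *
import sys
env.pause(1.5); q=0; env.movel(*pose(V0,q,.047),velocity=.02)
jaws.gripper_close(); log("closed",q)
D=.047
for d in (.006,.0100,.0110,.0113):
    env.movel(*pose(V0,q,.047+d),velocity=.02); D=.047+d
    if log("pull %.4f"%d,q)<-11: break
for q in (.06,.12,.18,.25,.32,.39,.45):
    env.movel(*pose(V0,q,D),velocity=.03); log("q %.2f"%q,q)
    if abs(env.observe()["contact_force"]).max()>18: sys.exit("force")
for d in (.006,.002,0,-.0005):
    env.movel(*pose(V0,q,.047+d),velocity=.02); log("in %.4f"%d,q)
```

```text
closed t15.36 d 0.0470 F axial 0.9 up 0.1 swing -0.2 w 0.0144 g 30.0
pull 0.0060 t15.81 d 0.0527 F axial -6.2 up -0.7 swing -0.7 w 0.0145 g 30.0
pull 0.0100 t16.16 d 0.0569 F axial -9.0 up -0.3 swing -1.1 w 0.0148 g 30.0
pull 0.0110 t16.41 d 0.0579 F axial -9.2 up -0.7 swing 0.0 w 0.0146 g 30.0
pull 0.0113 t16.66 d 0.0582 F axial -9.3 up -0.7 swing -1.2 w 0.0148 g 30.0
q 0.06 t16.93 d 0.0583 F axial -9.3 up 0.6 swing 0.7 w 0.0146 g 30.0
q 0.12 t17.19 d 0.0583 F axial -9.1 up -1.3 swing 1.4 w 0.0145 g 30.0
q 0.18 t17.48 d 0.0583 F axial -10.1 up -0.9 swing 1.1 w 0.0145 g 30.0
q 0.25 t17.82 d 0.0582 F axial -9.2 up -1.1 swing 0.2 w 0.0142 g 30.0
q 0.32 t18.21 d 0.0581 F axial -8.5 up -0.3 swing 1.1 w 0.0146 g 30.0
q 0.39 t18.60 d 0.0582 F axial -8.1 up -1.3 swing 1.3 w 0.0143 g 30.0
q 0.45 t18.95 d 0.0582 F axial -9.4 up -2.0 swing 1.3 w 0.0147 g 30.0
in 0.0060 t19.37 d 0.0529 F axial -7.4 up -1.2 swing 1.1 w 0.0147 g 30.0
in 0.0020 t19.72 d 0.0490 F axial -5.5 up -1.7 swing -0.8 w 0.0145 g 30.0
in 0.0000 t19.97 d 0.0473 F axial 0.1 up -3.3 swing -0.7 w 0.0145 g 30.0
in -0.0005 t20.22 d 0.0472 F axial 5.8 up -3.9 swing 0.1 w 0.0145 g 30.0
```

Run:
```python
from h import *
import cv2
q=.45
jaws.gripper_open(); env.movel(*pose(V0,q,.12),velocity=.08); env.movel(*pose(V0,q,.20),velocity=.15); log("out",q)
i=cams.camera_info("wrist"); np.savez("w4",K=i["intrinsics"],V=i["view"])
a=cams.capture("wrist"); b=cams.capture("top")
cv2.imwrite("pics/w4.png",a)
print(projw("w4.npz",[world(V0,P+r*hdir(t)) for t in(.35,.45,.5) for r in (.06,.071)]), projw("w4.npz",[world(V0,P+.006*N)]))
t0=cv2.imread("pics/top0.png"); cv2.imwrite("pics/topd.png",np.vstack([t0[100:300,200:500],b[100:300,200:500]]))
```

```text
out t23.23 d 0.1995 F axial 0.2 up 0.1 swing 0.1 w 0.0939 g 0.0
[[319.0126 190.9517]
 [319.0246 194.3263]
 [319.0147 185.5994]
 [319.0272 187.8042]
 [319.0155 182.8569]
 [319.0282 184.455 ]] [[318.9623 178.5196]]
```

View pics/w4.png

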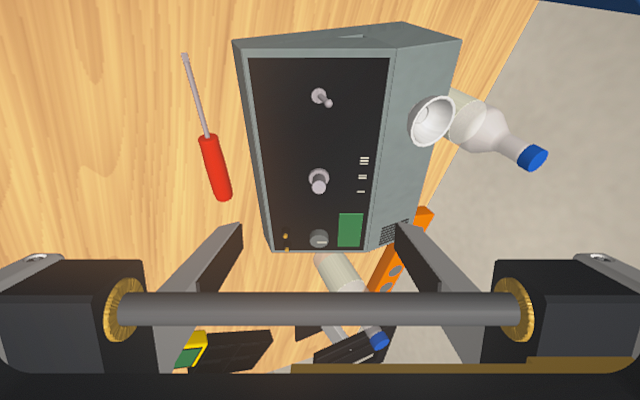

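View pics/topd.png

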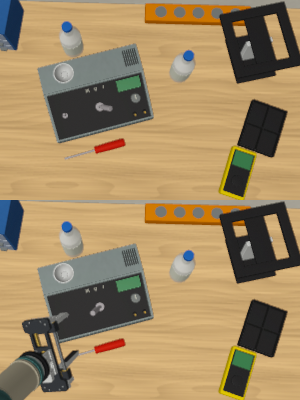

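The handle is at the on notch, with its tip at (319,187) against 185.6 predicted for home at 0.45 rad. The supply and everything else are in place and the gripper is clear.

```bash
python3 -c "
from rig import env
env.pause(.5); print(env.finish_job())"
```

```text
the job is handed in; nothing more can be done
None
```

I moved the toggle from off to standby, let go for over a second with it fully home, then moved it to on, fully home and released; the pictures show the supply and everything else where they were, and I handed the job in at about 24 s of the 46 s allowed.

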